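# Shift the gearbox lever through its H-gate to third speed

### The job

Put the stirrer gearbox into third speed: push the ball of its lever with the fingertips through the H-shaped gate, out of the right-hand column, across the neutral channel, and fully home into the left-hand slot that has the three-stud plate beside it. Push gently, never gripping the lever or forcing it against the gate, and leave it standing in the slot, with the other things on the table undisturbed.

Things in the scene. Friction and masses are not known exactly. Their poses are not given: they have to be found in the camera images.
- gearbox: Grey cast gearbox, foot 146 x 170 mm, fixed to the table, short shaft stub at its left; origin at the centre of its underside. x points away from the robot, y to the left, z up (turned between -0.4 and 0.1 rad). The lever pivots on its centre line 30 mm up. Only the lever rises above 125 mm.
- gate (a point): Centre of the H-shaped opening in the gate plate, on the plate's upper face (115 mm up), axes as the gearbox. Two columns along x, at y = +26 (left) and -26 mm (right), joined by one neutral channel along y at x = 0; the four slots end the columns at x = +-26 mm. Channels are 20 mm wide, inner corners rounded by 6 mm; the lever's stem is 12 mm thick: 4 mm play each side (7 mm at the ball).
- knob (a point): Centre of the black ball, 36 mm across, atop the lever, 140 mm from its pivot. With joints shift = s, select = e it lies, from the gearbox's origin, at x = 0.14 cos(e) sin(s), y = 0.14 sin(e), z = 0.03 + 0.14 cos(e) cos(s) m: 170 mm up when upright, about 155 mm at a slot's end; some 43 mm to left or right in a column, 44 mm to the far or near side at a slot's end.
- shift (a joint): To-and-fro tilt of the lever, rad: positive = ball away from the robot (gearbox +x), 0 = neutral channel, stops at -0.34 and +0.34 (slot ends). It leaves +-0.05 only in a column. Dry friction holds it where it is left (some 2.5 N at the ball moves it, plus damping; no spring or detent); keep pushes under 30 N.
- select (a joint): Sideways tilt of the lever, rad: positive = ball to the left (gearbox +y); about +0.31 in the left column, -0.31 in the right one, stops at -0.35 and +0.35. It leaves a column only with shift within about 0.05 of 0. Same friction. The lever starts in the right column, anywhere from its near to its far slot.
- plate_3: 34 mm square dark plate 3 mm thick with three domed white studs (12 mm across, 5 mm high); fixed on the gate plate outboard of one slot; origin at the centre of its underside. The wanted slot is the one beside this plate: it is in the left column, at the far end if the plate's x in the gearbox's frame is positive (+29 mm), at the near end if negative (-29 mm); y is +58 mm
- plate_1: 34 mm square dark plate 3 mm thick with one domed white stud (12 mm across, 5 mm high); fixed on the gate plate outboard of one slot; origin at the centre of its underside; beside the other slot of the left column
- plate_2: 34 mm square dark plate 3 mm thick with two domed white studs (12 mm across, 5 mm high); fixed on the gate plate outboard of one slot; origin at the centre of its underside; beside a slot of the right column
- plate_4: 34 mm square dark plate 3 mm thick with four domed white studs (12 mm across, 5 mm high); fixed on the gate plate outboard of one slot; origin at the centre of its underside; beside a slot of the right column
- tub_near: Bystander: open pink tub, 96 mm across, 55 mm high, loose, right of the gearbox; origin at the centre of its underside
- tub_side: Bystander: open pink tub, 96 mm across, 55 mm high, loose, left of the gearbox; origin at the centre of its underside
- driver: Bystander: screwdriver, 190 mm long, 29 mm thick, loose, right of the gearbox behind the tub; origin at the centre of the underside
- brush: Bystander: brush, 190 x 20 x 11 mm, loose, in front of the gearbox; origin at the centre of the underside

How it is judged:
By the outcome, as a careful person would: the job done as asked, in the order asked, and still so for the second after the job is handed in, with the robot touching nothing.
It also fails if it takes over 51 s, if anything falls off the work surface, if the arm or the gripper's body presses on something with over 40 N, if the wrist force passes 120 N, or if a joint passes its speed limit or range.

### The arm

A 6-joint arm with a two-finger parallel gripper is mounted at the origin on a cart in front of the work surface, level with it; the furniture and walls round the work are solid. World frame = base frame: x ahead of the robot, y to its left, z up, the work surface at z = 0. Lengths are in m, angles in rad, forces in N, time in s.
With the tool pointing down it reaches from about 0.225 to 0.875 m from the base axis. Payload 3.4 kg.
Tool frame: the origin (TCP) lies at the very end of the fingers, on their centre line; the grasp point (between the pads) lies 19 mm behind it; z points along the fingers, y is the direction in which the jaws open and shut (so a half turn about z gives the same grasp; the last joint's range is limited). The gripper opens to 85 mm and grips with 20 to 120 N. Pads are 22 mm wide; open, the fingers measure 114 mm over their backs; the gripper's body (76 mm by 85 mm) begins 54 mm behind the grasp point. The pads swing forward as they close: fully open they stand 13 mm farther back than shut.
Start: joints at [1.203, 0.276, 1.505, -0, 1.361, -0.121], TCP at [0.14, 0.558, 0.231] pointing down, gripper open.
Joint ranges: [-2.89, 2.89], [-0.75, 2.08], [0.22, 2.7], [-1.18, 4.32], [0.11, 2.71], [-2.7, 2.7]. Speed limits (rad/s): [2.57, 2.57, 3.14, 3.14, 3.14, 3.14].

### API

Orientations are given as a unit quaternion [w, x, y, z].
In Python, from rig import manip, viewer, job gives the robot as it stands.
- The arm moves only by the shell command python3 -m crank 'ROWS' [OPENING] [FORCE]. ROWS is JSON, a list of rows, each a list of 6 numbers: the shift along the tool's x, y, z in m, then the turn, a rotation vector about the tool's x, y, z in degrees. In form: [[dx, dy, dz, rx, ry, rz], ...]. A call has 1 to 20 rows; each row is the pose to reach, as a shift and turn from the pose measured when the call began, along the tool's axes at that moment; what a row does not reach only later rows make up. A row lasts 1/8 s, in which the tool goes at most 62.5 mm and 10.7 degrees, less where a joint would pass 70% of its speed; a pose out of reach is approached as far as the arm can. A call with a gripper value outside its range is refused whole. OPENING is the opening, from 0 (shut) to 1 (fully open), set as the call begins (- or left out, the last holds). The fingers move at their own pace and stop on an object; FORCE is the grip in N (left out, the last holds). Time passes only in rows, so rows that repeat a pose let the fingers close. It gives the time, the measured TCP pose, the force and the opening at its end, in the units of the state.
- manip.get_state(): the state, without advancing time (a new reading comes with each control period).
- viewer.get_image(name): name is "side" or "top"; returns a dict with "frame" (420x560x3 uint8, blue, green, red), "range_z" (420x560 float32, m along the optical axis (not along the pixel's ray), 0 where there is no reading), "intrinsics" (3x3 intrinsics, pixels), "world_from_camera" (4x4, takes a point from camera to world coordinates). Camera axes: x right, y up, looking along -z (the intrinsics and any distortion apply to the point x, -y, -z); pixel columns grow to the right and rows downward; lengths in m; the calibration is good to about 2 mm. A picture is of the moment at which its call begins.
- job.sign_off(): hands the job in, once; it reports no verdict.
The state is a dict: "clock": time; "qpos": joint angles; "qd": joint speeds; "effort": joint torques, N m; "position": TCP position; "ee_rot": TCP orientation; "contact_force": force on the tool from outside, world axes, zero at the start; "moment": the same for the moment, N m; "width": finger opening in m.
Only numpy, scipy, OpenCV 4.12 (cv2) and the standard library are available. Lean on these libraries where they do the work, as an engineer would, in place of code of your own. Each camera call takes 0.05 s, during which the arm holds its last target. There are 200 camera calls.

## Working session

There is one attempt and no reset: what is moved stays moved. The work goes in short steps, Python scripts to look and compute and a shell command to move; the robot and the scene stay as the last step left them, time stands still between calls to the robot, and variables do not carry over. Pictures are saved under pics/ and viewed, about 8 in all and at most 12, crops included, and the job is handed in when it is done.

```bash
mkdir -p pics; ls; python3 - <<'E'
from rig import manip, viewer
import cv2,numpy as np
s=manip.get_state(); print({k:np.round(v,3).tolist() for k,v in s.items()})
ims=[]
for n in("top","side"):
    d=viewer.get_image(n); np.savez(f"pics/{n}0.npz",**d); cv2.imwrite(f"pics/{n}0.png",d["frame"]); print(n,d["intrinsics"],d["world_from_camera"].round(3),[k for k in d])
E
```

```text
pics
{'clock': 0.0, 'qpos': [1.203, 0.277, 1.506, -0.0, 1.361, -0.121], 'qd': [-0.001, -0.001, 0.001, 0.001, -0.0, -0.001], 'effort': [0.002, -41.677, -24.581, 0.0, 0.011, 0.0], 'position': [0.14, 0.557, 0.23], 'ee_rot': [-0.0, 0.123, 0.992, -0.001], 'contact_force': [0.306, -0.767, 0.64], 'moment': [0.028, -0.012, -0.025], 'width': 0.085}
top [[484.63745244   0.         284.9585039 ]
 [  0.         484.63745244 199.76308447]
 [  0.           0.           1.        ]] [[ 0.022  0.985 -0.17   0.266]
 [-1.     0.024  0.011  0.104]
 [ 0.015  0.17   0.985  1.247]
 [ 0.     0.     0.     1.   ]] ['frame', 'range_z', 'intrinsics', 'world_from_camera']
side [[431.57843882   0.         283.75101277]
 [  0.         431.57843882 198.46304008]
 [  0.           0.           1.        ]] [[-1.     0.017  0.008  0.481]
 [-0.006 -0.678  0.735  0.776]
 [ 0.018  0.735  0.678  0.743]
 [ 0.     0.     0.     1.   ]] ['frame', 'range_z', 'intrinsics', 'world_from_camera']
```

View pics/top0.png

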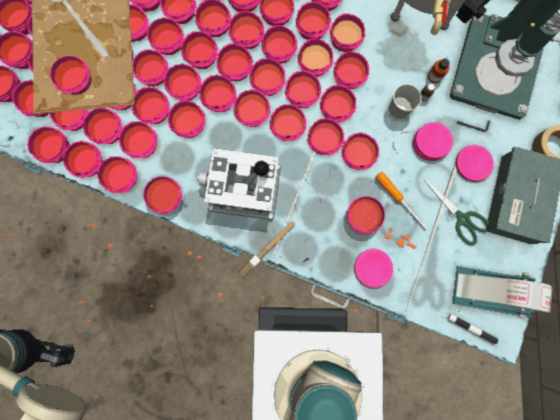

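View pics/side0.png

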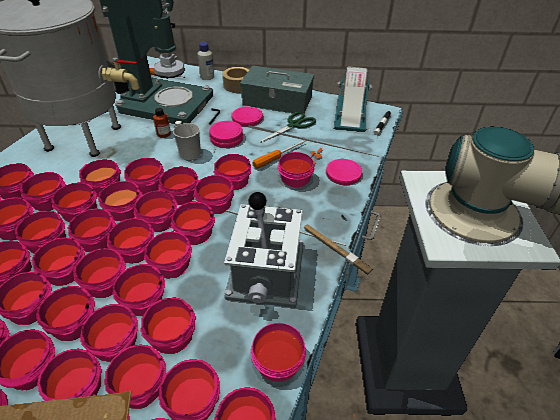

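The top view shows the gearbox at about px (243,180) with the knob at (262,168), in the far right slot. The side view shows the knob at (257,201) and the gate clearly. Next I'll measure these and look closer.

```bash
cat > h.py <<'E'
import numpy as np,cv2
def cloud(d):
    K=d["intrinsics"];z=d["range_z"];v,u=np.mgrid[:z.shape[0],:z.shape[1]]
    p=np.stack([(u-K[0,2])/K[0,0]*z,-(v-K[1,2])/K[1,1]*z,-z],-1)
    T=d["world_from_camera"];return p@T[:3,:3].T+T[:3,3]
def proj(d,P):
    T=np.linalg.inv(d["world_from_camera"]);K=d["intrinsics"];c=np.atleast_2d(P)@T[:3,:3].T+T[:3,3]
    return np.stack([K[0,0]*c[:,0]/-c[:,2]+K[0,2],-K[1,1]*c[:,1]/-c[:,2]+K[1,2]],-1)
def sphere(P,r=.018):
    from scipy.optimize import least_squares
    return least_squares(lambda c:np.linalg.norm(P-c,axis=1)-r,P.mean(0)-[0,0,.01],loss='soft_l1',f_scale=.002).x
E
python3 - <<'E'
from h import *
for n,c in(("top",(243,180)),("side",(262,245))):
    d=dict(np.load(f"pics/{n}0.npz"));P=cloud(d);f=d["frame"]
    u,v=c;box=np.zeros(f.shape[:2],bool);box[v-70:v+70,u-60:u+60]=1
    g=box&(abs(P[...,2]-.115)<.006)&(d["range_z"]>0)
    q=P[g];(x,y),s,a=cv2.minAreaRect(q[:,:2].astype(np.float32));print(n,"gate",x,y,s,a,"z",np.median(q[:,2]),len(q))
    k=box&(P[...,2]>.137)&(P[...,2]<.2)&(f.max(2)<90)
    print("knob",sphere(P[k]),P[k].min(0),P[k].max(0),k.sum())
    cv2.imwrite(f"pics/{n}0c.png",cv2.resize(f[v-60:v+50,u-60:u+60],None,fx=5,fy=5,interpolation=2))
E
python3 - <<'E'
import cv2,numpy as np
a=[cv2.resize(cv2.imread(f"pics/{n}0c.png"),(400,367)) for n in("top","side")]
cv2.imwrite("pics/c0.png",np.hstack(a))
E
```

```text
top gate 0.5106504559516907 0.1983945071697235 (0.16032180190086365, 0.133274644613266) 83.61662292480469 z 0.11438563885366548 2767
knob [0.52804761 0.15061954 0.159493  ] [0.51036527 0.13316539 0.13753789] [0.54020628 0.1675534  0.18051919] 174
side gate 0.5101973414421082 0.1983480155467987 (0.16409799456596375, 0.13219013810157776) 83.48583221435547 z 0.11377193533132696 3382
knob [0.52746785 0.15075354 0.15808782] [0.51118053 0.14121865 0.13730688] [0.5449502  0.17047083 0.17832369] 289
```

View pics/c0.png

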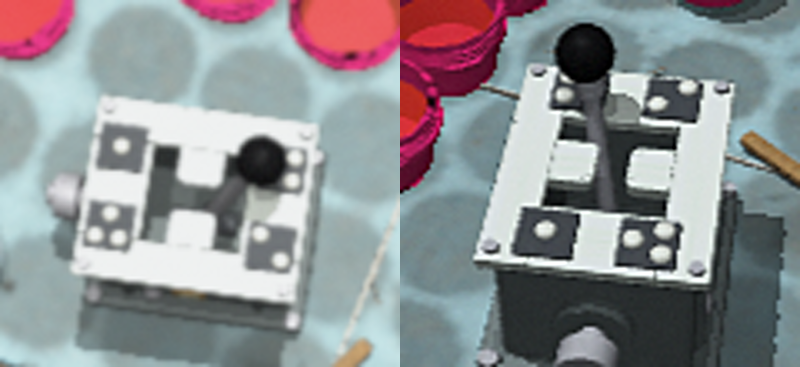

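The three-stud plate is the near-left one: in the top crop it sits at (110,225), and the one-stud plate is at far left. The knob is in the far part of the right column. Gate yaw is about -6.4° and the knob's gate coordinates are about (+22, -45) mm. I'll write a helper that converts gate-frame targets into tool shifts.

```bash
cat >> h.py <<'E'
from scipy.spatial.transform import Rotation as Ro
G=np.array([.5104,.1984,0]);YAW=np.radians(-6.45)
B=Ro.from_euler('z',YAW).as_matrix()
def togate(p):return B.T@(np.asarray(p)-G)
def goto(x,y,z):
    from rig import manip
    s=manip.get_state();w,a,b,c=s["ee_rot"];R=Ro.from_quat([a,b,c,w])
    t=G+B@np.array([x,y,z])/1000
    Rd=Ro.from_matrix(B@np.diag([-1,1,-1]))
    print("t",s["clock"],"gate pos mm",(togate(s["position"])*1e3).round(1),"shift",R.inv().apply(t-s["position"]).round(4),"turn",np.degrees((R.inv()*Rd).as_rotvec()).round(2),"F",(B.T@s["contact_force"]).round(1))
def knob(n,tag):
    from rig import viewer
    d=viewer.get_image(n);P=cloud(d);q=(P-G)@B
    k=(abs(q[...,0])<.075)&(abs(q[...,1])<.075)&(q[...,2]>.137)&(q[...,2]<.19)&(d["frame"].max(2)<90)
    cv2.imwrite(f"pics/{tag}.png",d["frame"])
    c=togate(sphere(P[k]))*1e3 if k.sum()>15 else None
    print(n,"knob gate mm",c,k.sum());return d
E
python3 -c "
from h import *
goto(72,-45,225)"
```

```text
t 0.1 gate pos mm [-408.   314.9  230.5] shift [-0.5239 -0.2924  0.0059] turn [-0.09 -0.02 -7.69] F [0.  0.2 0. ]
```

```bash
python3 -m crank '[[-0.01,-0.006,0,0,0,0],[-0.035,-0.02,0,0,0,-1],[-0.08,-0.045,0,0,0,-2],[-0.13,-0.073,0,0,0,-3],[-0.18,-0.1,0,0,0,-4],[-0.23,-0.128,0,0,0,-5],[-0.28,-0.156,0,0,0,-6],[-0.33,-0.184,0,0,0,-7],[-0.38,-0.212,0,0,0,-7.7],[-0.43,-0.24,0,0,0,-7.7],[-0.47,-0.262,0,0,0,-7.7],[-0.50,-0.279,0,0,0,-7.7],[-0.518,-0.289,0,0,0,-7.7],[-0.524,-0.292,0.005,0,0,-7.7],[-0.524,-0.292,0.005,0,0,-7.7],[-0.524,-0.292,0.005,0,0,-7.7]]' 0
python3 - <<'E'
from h import *
d=knob("side","side1")
goto(72,-45,140)
cv2.imwrite("pics/side1c.png",cv2.resize(d["frame"][120:300,180:360],None,fx=3,fy=3))
E
```

```text
clock: 2.1
position: [0.5761, 0.1469, 0.2259]
ee_rot: [-0.001, 0.056, 0.998, -0.001]
contact_force: [-0.5, -0.5, 0.8]
width: -0.0001
side knob gate mm [ 22.31375288 -45.86700222 157.8826315 ] 287
t 2.15 gate pos mm [ 71.2 -43.7 226. ] shift [-0.0009 -0.0012  0.086 ] turn [-0.07 -0.05  0.09] F [-0.6 -0.5  0.7]
```

View pics/side1c.png

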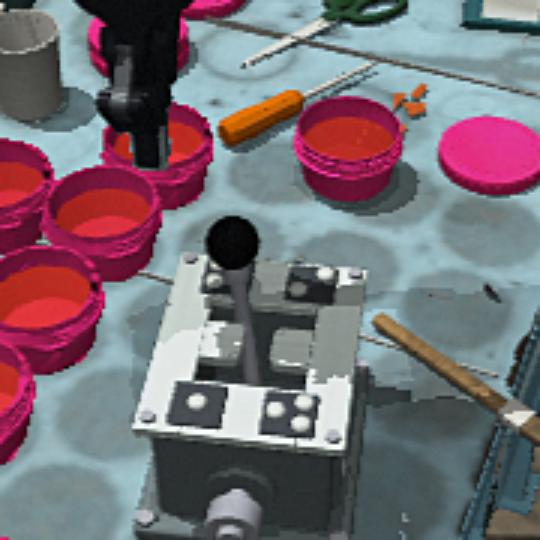

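The fingers are shut and clear on the far side of the ball, at (150,160) in the crop. The knob is unchanged at (22,-46) mm. I'll lower and push it towards neutral.

```bash
python3 -m crank '[[0,-0.001,0.03,0,0,0],[0,-0.001,0.065,0,0,0],[0,-0.001,0.086,0,0,0],[0.006,-0.001,0.086,0,0,0],[0.012,-0.001,0.086,0,0,0],[0.016,-0.001,0.086,0,0,0],[0.019,-0.001,0.086,0,0,0],[0.022,-0.001,0.086,0,0,0],[0.025,-0.001,0.086,0,0,0],[0.028,-0.001,0.086,0,0,0],[0.031,-0.001,0.086,0,0,0],[0.034,-0.001,0.086,0,0,0],[0.037,-0.001,0.086,0,0,0],[0.037,-0.001,0.086,0,0,0]]'
python3 - <<'E'
from h import *
knob("side","side2")
knob("top","top2")
goto(29,-45,140)
E
```

```text
clock: 3.9
position: [0.5384, 0.1501, 0.1398]
ee_rot: [-0.001, 0.055, 0.998, -0.001]
contact_force: [1.4, -0.3, 1.6]
width: 0.0004
side knob gate mm [  9.28017172 -42.83412356 159.83889009] 425
top knob gate mm [  5.20162908 -45.43744765 161.32740412] 200
t 4.0 gate pos mm [ 33.3 -44.9 139.7] shift [ 0.0043 -0.0001 -0.0003] turn [-0.08 -0.16  0.09] F [1.1 0.8 1.6]
```

```bash
python3 -m crank '[[0.002,0,0,0,0,0],[0.004,0,0,0,0,0],[0.0055,0,0,0,0,0],[0.0055,0,0,0,0,0],[-0.01,0,0,0,0,0],[-0.03,0,0,0,0,0],[-0.03,0,-0.03,0,0,0],[-0.03,0,-0.075,0,0,0],[-0.03,0,-0.075,0,0,0]]'
python3 - <<'E'
from h import *
knob("side","side3")
knob("top","top3")
goto(0,-100,215)
E
```

```text
clock: 5.12
position: [0.5708, 0.1471, 0.2176]
ee_rot: [0.001, 0.056, 0.998, 0.0]
contact_force: [-0.0, -0.5, 0.3]
width: -0.0003
side knob gate mm [ -1.14859556 -45.73792929 160.19854458] 296
top knob gate mm None 3
t 5.225 gate pos mm [ 63.3 -44.8 214. ] shift [ 0.0634 -0.0551 -0.0006] turn [-0.09 -0.24  0.09] F [-0.7 -0.4 -0.4]
```

```bash
python3 -m crank '[[0.02,-0.03,0,0,0,0],[0.05,-0.05,0,0,0,0],[0.064,-0.055,0,0,0,0],[0.064,-0.055,0.02,0,0,0],[0.064,-0.055,0.055,0,0,0],[0.064,-0.055,0.074,0,0,0],[0.064,-0.05,0.074,0,0,0],[0.064,-0.044,0.074,0,0,0],[0.064,-0.039,0.074,0,0,0],[0.064,-0.035,0.074,0,0,0],[0.064,-0.032,0.074,0,0,0],[0.064,-0.029,0.074,0,0,0],[0.064,-0.026,0.074,0,0,0],[0.064,-0.023,0.074,0,0,0],[0.064,-0.02,0.074,0,0,0],[0.064,-0.017,0.074,0,0,0],[0.064,-0.014,0.074,0,0,0],[0.064,-0.014,0.074,0,0,0]]'
python3 - <<'E'
from h import *
d=knob("side","side4")
goto(0,10,140)
cv2.imwrite("pics/side4c.png",cv2.resize(d["frame"][150:300,180:360],None,fx=3,fy=3))
E
```

```text
clock: 7.48
position: [0.5029, 0.1403, 0.1409]
ee_rot: [-0.002, 0.055, 0.998, -0.001]
contact_force: [-0.8, -4.7, 6.9]
width: 0.0001
side knob gate mm [ -1.15413528 -26.21774681 165.48885427] 320
t 7.525 gate pos mm [ -0.9 -58.6 140.9] shift [-0.001   0.0686  0.0008] turn [-0.06 -0.21  0.09] F [-0.6 -3.5  6.8]
```

View pics/side4c.png

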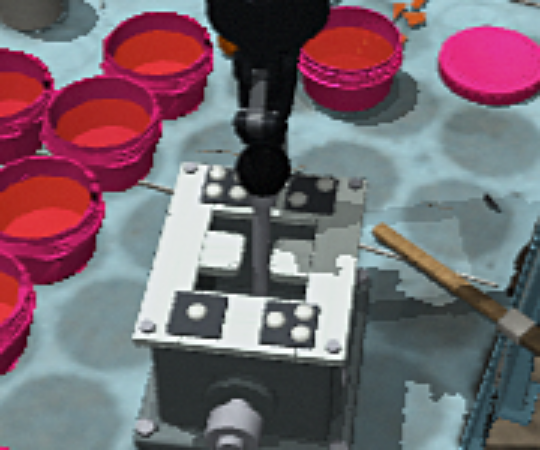

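The lever is following along the neutral channel, with the ball at (264,170) in the crop, y about -26 mm. The push force is about 5 N. Continuing.

```bash
python3 -m crank '[[-0.001,0.003,0,0,0,0],[-0.001,0.007,0,0,0,0],[-0.001,0.011,0,0,0,0],[-0.001,0.015,0,0,0,0],[-0.001,0.019,0,0,0,0],[-0.001,0.023,0,0,0,0],[-0.001,0.027,0,0,0,0],[-0.001,0.031,0,0,0,0],[-0.001,0.035,0,0,0,0],[-0.001,0.039,0,0,0,0],[-0.001,0.043,0,0,0,0],[-0.001,0.047,0,0,0,0],[-0.001,0.051,0,0,0,0],[-0.001,0.055,0,0,0,0],[-0.001,0.059,0,0,0,0],[-0.001,0.062,0,0,0,0],[-0.001,0.062,0,0,0,0]]'
python3 - <<'E'
from h import *
d=knob("side","side5");goto(0,11,140)
E
```

```text
clock: 9.65
position: [0.5101, 0.202, 0.1402]
ee_rot: [-0.003, 0.055, 0.998, -0.001]
contact_force: [0.6, -1.6, -0.9]
width: 0.0004
side knob gate mm [ -0.98428949  35.15112039 163.91742922] 324
t 9.7 gate pos mm [ -0.7   3.4 140.3] shift [-0.0007  0.0076  0.0003] turn [-0.07 -0.31  0.1 ] F [ 0.3 -0.7 -1.7]
```

```bash
python3 -m crank '[[0,0.003,0,0,0,0],[0,0.006,0,0,0,0],[0,0.008,0,0,0,0],[0,0.0095,0,0,0,0],[0,0.0095,0,0,0,0]]'
python3 - <<'E'
from h import *
knob("side","side6");goto(0,11,140)
E
```

```text
clock: 10.32
position: [0.5108, 0.2115, 0.1402]
ee_rot: [-0.003, 0.055, 0.998, -0.0]
contact_force: [-0.8, -1.7, -1.7]
width: 0.0001
side knob gate mm [ -1.0115996   44.42224101 161.10835512] 339
t 10.375 gate pos mm [ -1.   13.1 140.3] shift [-0.001  -0.0021  0.0003] turn [-0.07 -0.34  0.1 ] F [ 0.5 -1.8 -1.8]
```

```bash
python3 -m crank '[[0,-0.01,0,0,0,0],[0,-0.025,0,0,0,0],[0,-0.025,-0.03,0,0,0],[0,-0.025,-0.075,0,0,0],[-0.025,-0.01,-0.075,0,0,0],[-0.051,0.02,-0.075,0,0,0],[-0.051,0.031,-0.075,0,0,0],[-0.051,0.031,-0.06,0,0,0],[-0.051,0.031,-0.025,0,0,0],[-0.051,0.031,-0.003,0,0,0],[-0.051,0.031,0,0,0,0],[-0.045,0.031,0,0,0,0],[-0.039,0.031,0,0,0,0],[-0.034,0.031,0,0,0,0],[-0.03,0.031,0,0,0,0],[-0.027,0.031,0,0,0,0],[-0.024,0.031,0,0,0,0],[-0.021,0.031,0,0,0,0],[-0.018,0.031,0,0,0,0],[-0.018,0.031,0,0,0,0]]'
python3 - <<'E'
from h import *
d=knob("side","side7");knob("top","top7");goto(-15.5,44,140)
cv2.imwrite("pics/side7c.png",cv2.resize(d["frame"][150:300,180:360],None,fx=3,fy=3))
E
```

```text
clock: 12.88
position: [0.5318, 0.2404, 0.1401]
ee_rot: [-0.003, 0.055, 0.998, -0.0]
contact_force: [2.4, 1.0, 1.3]
width: 0.0005
side knob gate mm [ -8.82819105  46.66121441 159.73455924] 419
top knob gate mm [-11.07267628  45.86591172 160.35649218] 205
t 12.975 gate pos mm [ 16.6  44.1 139.9] shift [0.0321 0.     0.0001] turn [-0.07 -0.39  0.1 ] F [ 1.9 -0.6  1.9]
```

View pics/side7c.png

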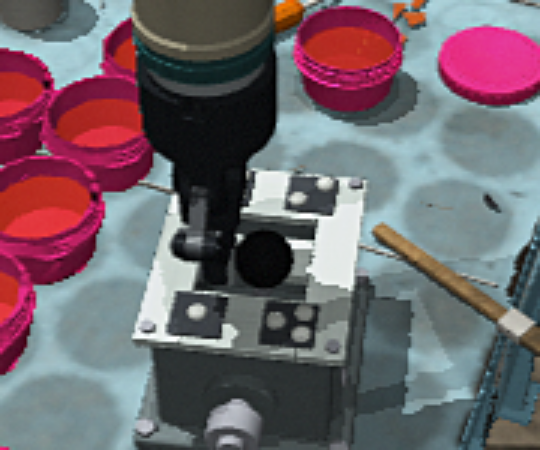

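The finger is now behind the ball at (265,260), and the ball is moving into the near-left slot. Pushing on home.

```bash
python3 -m crank '[[0.003,0,0,0,0,0],[0.006,0,0,0,0,0],[0.009,0,0,0,0,0],[0.012,0,0,0,0,0],[0.015,0,0,0,0,0],[0.018,0,0,0,0,0],[0.021,0,0,0,0,0],[0.024,0,0,0,0,0],[0.027,0,0,0,0,0],[0.029,0,0,0,0,0],[0.030,0,0,0,0,0],[0.031,0,0,0,0,0],[0.031,0,0,0,0,0]]'
python3 - <<'E'
from h import *
knob("top","top8");goto(-16.5,44,140)
E
```

```text
clock: 14.6
position: [0.5008, 0.2438, 0.1402]
ee_rot: [-0.004, 0.055, 0.998, -0.0]
contact_force: [1.6, -0.7, -1.9]
width: -0.0
top knob gate mm [-42.0730883   45.83842351 153.79742894] 210
t 14.65 gate pos mm [-14.6  44.  140.2] shift [ 0.0019 -0.      0.0002] turn [-0.07 -0.4   0.1 ] F [ 2.5 -0.8 -0.8]
```

Not at the stop yet, since the force is only friction. Nudging in small steps.

```bash
python3 -m crank '[[0.001,0,0,0,0,0],[0.002,0,0,0,0,0],[0.002,0,0,0,0,0]]'
python3 -c "
from h import *
goto(-16.5,44,140)"
python3 -m crank '[[0.0005,0,0,0,0,0],[0.001,0,0,0,0,0],[0.001,0,0,0,0,0]]'
python3 -c "
from h import *
knob('top','top9');goto(-16.5,44,140)"
```

```text
clock: 15.02
position: [0.4992, 0.2439, 0.1401]
ee_rot: [-0.003, 0.055, 0.998, -0.001]
contact_force: [3.8, -1.4, -3.7]
width: -0.0003
t 15.025 gate pos mm [-16.2  44.  140.1] shift [0.0003 0.     0.0001] turn [-0.08 -0.36  0.11] F [ 3.9 -0.9 -3.7]
clock: 15.4
position: [0.4989, 0.2439, 0.1402]
ee_rot: [-0.002, 0.055, 0.998, -0.001]
contact_force: [4.9, -1.4, -3.8]
width: 0.0002
top knob gate mm [-43.76152267  46.03906166 153.24280649] 204
t 15.45 gate pos mm [-16.6  43.9 140.1] shift [-0.0001  0.0001  0.0001] turn [-0.08 -0.28  0.11] F [ 5.  -1.2 -3.8]
```

```bash
python3 -m crank '[[0.001,0,0,0,0,0],[0.0015,0,0,0,0,0],[0.0015,0,0,0,0,0]]'
python3 -c "
from h import *
goto(-16.5,44,140)"
```

```text
clock: 15.82
position: [0.4986, 0.2439, 0.1401]
ee_rot: [-0.001, 0.055, 0.998, -0.001]
contact_force: [6.2, -1.3, -4.9]
width: -0.0
t 15.825 gate pos mm [-16.8  43.9 140.1] shift [-0.0003  0.0001  0.0001] turn [-0.08 -0.15  0.12] F [ 6.3 -0.6 -4.9]
```

```bash
python3 -m crank '[[0.001,0,0,0,0,0],[0.0025,0,0,0,0,0],[0.0025,0,0,0,0,0],[0.0025,0,0,0,0,0]]'
python3 -c "
from h import *
goto(-16.5,44,140)"
python3 -m crank '[[-0.01,0,0,0,0,0],[-0.03,0,0,0,0,0],[-0.03,0,-0.03,0,0,0],[-0.03,0,-0.085,0,0,0],[-0.06,-0.04,-0.085,0,0,0],[-0.1,-0.09,-0.085,0,0,0],[-0.11,-0.12,-0.085,0,0,0],[-0.11,-0.12,-0.085,0,0,0],[-0.11,-0.12,-0.085,0,0,0]]'
python3 - <<'E'
from h import *
d=knob("side","side10");e=knob("top","top10");goto(0,0,200)
cv2.imwrite("pics/c10.png",np.hstack([d["frame"][130:330,190:390].repeat(2,0).repeat(2,1),e["frame"][120:320,180:380].repeat(2,0).repeat(2,1)]))
E
```

```text
clock: 16.32
position: [0.498, 0.2439, 0.1401]
ee_rot: [0.001, 0.055, 0.998, -0.001]
contact_force: [8.0, -1.4, -5.6]
width: -0.0001
t 16.325 gate pos mm [-17.4  43.8 140.1] shift [-0.0009  0.0002  0.0001] turn [-0.08  0.08  0.13] F [ 8.1 -0.5 -5.6]
clock: 17.45
position: [0.594, 0.1131, 0.2254]
ee_rot: [0.0, 0.055, 0.998, -0.0]
contact_force: [-0.7, -0.0, -0.4]
width: 0.0002
side knob gate mm [-44.96204007  45.23715415 152.62827376] 294
top knob gate mm [-44.66767664  45.95433871 153.07933793] 173
t 17.55 gate pos mm [ 92.3 -74.7 225.4] shift [0.0921 0.0751 0.0253] turn [-0.04  0.04  0.2 ] F [ 0.4 -0.3 -0.4]
```

View pics/c10.png

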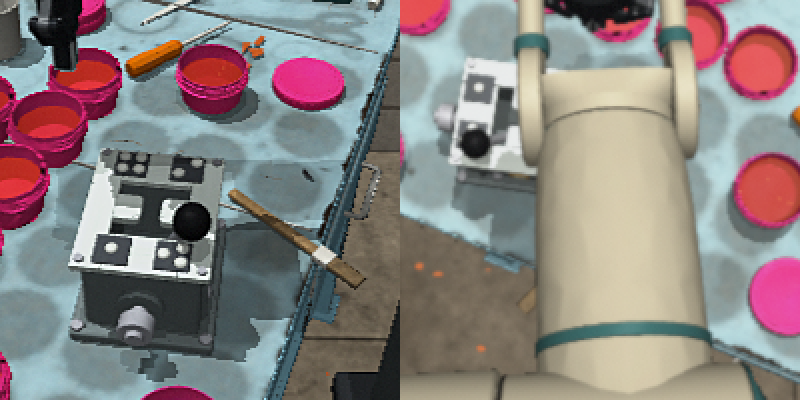

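The knob now stands in the near-left slot beside the three-stud plate: ball at (191,221) in the left crop, measured (-45, +45.5) mm against an expected stop at about -44.5 mm. Tubs, driver and brush look unmoved, and the arm is clear.

```bash
python3 -c "
from rig import job
print(job.sign_off())"
```

```text
the job is handed in; nothing more can be done
None
```

The gearbox is in third speed: the lever stands fully home in the near-left slot, beside the three-stud plate. I pushed the ball with shut fingertips in three pushes: back to neutral in the right column, left across the channel, then toward the robot into the slot. The job was handed in at about 17.6 s.

- **Position:** with the fingers withdrawn, the two cameras put the ball at x = -45.0 and -44.7 mm and y = +45.2 and +46.0 mm from the gate centre. The slot-end stop is at about -44.5 mm.
- **Force:** the largest force I read was about 10 N in total at the wrist, 8 N of it along the slot, when I confirmed the stop. Small nudges there barely moved the ball while the force rose.
- **Other things on the table:** the right-hand tub, screwdriver and brush looked unmoved in the last picture. The left-hand tub showed only at the picture's edge, so I did not check it closely.
- **Disagreements:** the side camera's ball position was off by 2–4 mm in two mid-push pictures, where the black fingers overlapped the ball. I used the top camera for those. The top camera once found no ball, because the arm hid it, and I used the side camera then.

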